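# Take the square housing out of the demo-stand display case

### The arm

A 7-joint arm with a two-finger parallel gripper is mounted at the origin on the work surface. World frame = base frame: x ahead of the robot, y to its left, z up, the work surface at z = 0. Lengths are in mm, angles in rad, forces in N, time in s.
With the tool pointing down it reaches from about 350 to 900 mm from the base axis. Payload 8.1 kg.
Tool frame: the origin (TCP) lies between the finger pads; the fingertips stand env.tip_reach ahead of it and the grasp point (between the pads) lies 6 mm ahead of it (env.tip_reach is the distance from the TCP to the fingertips, in mm); y points along the fingers, z is the direction in which the jaws open and shut, and the axes are right-handed (so a half turn about y gives the same grasp; the last joint's range is limited). The gripper opens to 85 mm and grips with 20 to 120 N. Pads are 22 mm wide; open, the fingers measure 114 mm over their backs; the gripper's body (76 mm by 85 mm) begins 54 mm behind the grasp point. The pads swing forward as they close: fully open they stand 13 mm farther back than shut.
Start: joints at [1.153, 0.434, 0.025, 1.573, -0.012, 1.134, -0.075], TCP at [193.493, -594.308, 230.023] pointing down, gripper open.
Joint ranges: [-2.62, 2.62], [-0.44, 2.09], [-1.27, 1.32], [0.08, 2.57], [-1.32, 4.46], [0.12, 2], [-2.74, 2.74]. Speed limits (rad/s): [2.22, 2.22, 3.01, 3.01, 3.14, 3.14, 3.14].

### API

Orientations are given as a 3x3 rotation matrix whose columns are the frame's x, y, z axes.
In Python, from workcell import env gives the robot as it stands. The module is installed in compiled form; this text tells all that it offers. Calls block until the motion is done:
- env.movep(position, orientation): joint-space move of the TCP to a pose.
- env.move_straight(position, rot=None, velocity=150): straight line of the TCP; rot=None keeps the orientation; velocity is the mean speed in mm/s.
- env.set_joints(angles): joint-space move.
- env.gripper_to(opening, strength=None): finger opening in mm; strength is the grip in N (None keeps the last); returns when the fingers have stopped.
- env.wait(seconds).
- env.ik(position, orientation): joint angles nearest the present ones, or None.
- env.snapshot(name): name is "scene" or "side" or "wrist"; returns the picture (384x512x3 uint8, red, green, blue); there is no depth.
- env.camera_params(name): a dict with "fov_y" (degrees; the focal length in pixels is half the picture's height over the tangent of half this angle, whatever the lens; pixels are square), "cx", "cy" (the principal point, pixels), "cam_to_world" (4x4, takes a point from camera to world coordinates). Camera axes: x right, y up, looking along -z (the intrinsics and any distortion apply to the point x, -y, -z); pixel columns grow to the right and rows downward; lengths in mm; the calibration is good to about 2 mm. A picture is of the moment at which its call begins: read the wrist's pose just before it. camera_params takes no time and is no camera call; for the wrist camera it gives the pose at the moment of the call.
A pose or a line that the arm cannot do raises env.IKError and nothing moves.
- env.close_job(): hands the job in, once; it reports no verdict.
Trained networks look in the newest picture that a camera, given by its name, has taken for a name from the list of things; names that differ only in an ending like _2 or _b are one class to them, and where a whole thing is asked for, a point or a joint stands for the part that bears it (a point fixed in the world has none). Each returns a list of dicts, best first, with "score" (0 to 1); they miss things now and then, are a little off and sometimes report something else, mostly with a low value. They report only what shows in the picture. A call takes as long as a camera call. They do not tell look-alikes from the thing itself.
- env.boxes_of(camera, thing): "box" ([left, top, right, bottom] in pixels, round what is visible of it).
- env.pinpoint(camera, thing): "uv" ([column, row] in pixels: a listed point, or the origin of a listed thing).
Readings, each from a call of its own:
- env.get_time_s(): time.
- env.get_joint_positions(): joint angles.
- env.get_joint_velocities(): joint speeds.
- env.get_joint_torque(): joint torques, N m.
- env.get_tool_pos(): TCP position.
- env.get_ee_rot(): TCP orientation.
- env.get_force(): force on the tool from outside, world axes, zero at the start.
- env.get_ft_torque(): the same for the moment, N m.
- env.get_grip_width(): finger opening in mm.
Only numpy, scipy, OpenCV 4.12 (cv2) and the standard library are available. Lean on these libraries where they do the work, as an engineer would, in place of code of your own. Each camera call takes 0.05 s, during which the arm holds its last target. There are 200 camera calls.

### The job

Take the small white square housing out of the display case: slide open the clear panel above it, past the other panel, lift the housing out and set it down upright in the shallow grey tray beside the case. Do not drop it into the tray, and leave the other panel as it is. The opened panel may stay open.

Things in the scene. Friction and masses are not known exactly. Their poses are not given: they have to be found in the camera images.
- housing_center (a point): Centre of the housing: closed white plastic box, 50 x 50 mm, 42 mm high, rounded edges, 90 g, round mark on top; z up, x and y square to its sides. It stands in the left or the right compartment of the case (the nearer pull tells which; a round flanged pipe stub is in the other), its middle 112 to 132 mm from the case's middle along y, within 15 mm in x; its top is 72 mm above the table.
- case: Display case, fixed: grey metal box 400 mm wide (y), 190 mm deep (x), 98 mm high at the rails along its long sides. Origin: centre of its underside; x away from the robot, y left, z up. Two compartments side by side, each 174 mm deep, 189 mm wide, dark floor 30 mm above the table, a low wall between them; two clear bypass panels are the roof, the left one above the track of the right.
- pull_left (a point): Middle of the left panel's pull, axes as the case's: a grey bar 100 mm long (x), 14 thick (y), 20 high (112 to 132 mm above the table) on two posts. The 5 mm clear panel (top at 94 mm) reaches 12 mm outwards (+y) from it and 182 inwards. Shut, the pull is 180 mm from the case's middle; it starts up to 25 mm open. Opens to -y over the right panel, to 145 mm from shut; 2 N friction, stays put.
- pull_right (a point): Middle of the right panel's pull: the same bar at the same height, mirrored. The panel (top at 85 mm) reaches 12 mm outwards (-y) from it and 182 inwards. Shut, the pull is 180 mm from the case's middle; it starts up to 25 mm open. Opens to +y, under the left panel, to 145 mm from shut; 2 N friction, stays put. Pinch either pull from above, or push it.
- tray: Shallow grey plastic tray, fixed to the table left of the case, 140 x 140 mm outside, walls 5 mm thick and 22 mm high, inner floor 5 mm above the table. Origin at the centre of its underside, x and y along its sides, z up.
Mind the look-alikes: they are no part of the job. Of the things that look like the tray, take the one that is farthest from the robot's base at the start.

How it is judged:
By the outcome, as a careful person would: the job done as asked, in the order asked, and still so for the second after the job is handed in, with the robot touching nothing.
It also fails if it takes over 54 s, if anything falls off the work surface, if the arm or the gripper's body presses on something with over 40 N, if the wrist force passes 120 N, or if a joint passes its speed limit or range.

## Working session

There is one attempt and no reset: what is moved stays moved. The work goes in short steps, each a Python script; the robot and the scene stay as the last script left them, time stands still between calls to the robot, and variables do not carry over. Pictures are saved under pics/ and viewed, about 8 in all and at most 12, crops included, and the job is handed in when it is done.

```bash
mkdir -p pics; ls; cat > h.py <<'E'
from workcell import env
import numpy as np, cv2
def save(im,n): cv2.imwrite(f'pics/{n}.png',im[:,:,::-1])
def ray(c,uv,P=None):
    p=P or env.camera_params(c); f=192/np.tan(np.radians(p['fov_y'])/2)
    T=np.array(p['cam_to_world']); d=np.array([(uv[0]-p['cx'])/f,-(uv[1]-p['cy'])/f,-1.])
    return T[:3,3],T[:3,:3]@d
def atz(c,uv,z,P=None):
    o,d=ray(c,uv,P); return o+d*(z-o[2])/d[2]
def proj(c,X,P=None):
    p=P or env.camera_params(c); f=192/np.tan(np.radians(p['fov_y'])/2)
    T=np.array(p['cam_to_world']); q=T[:3,:3].T@(np.array(X)-T[:3,3])
    return np.array([p['cx']+f*q[0]/-q[2],p['cy']-f*q[1]/-q[2]])
E
python3 - <<'E'
from h import *
ims=[]
for c in('scene','side'):
    im=env.snapshot(c); save(im,c); ims.append(im)
    p=env.camera_params(c); print(c,{k:np.round(v,3).tolist() for k,v in p.items()})
    for t,z in(('housing_center',51),('case',0),('pull_left',122),('pull_right',122),('tray',0)):
        for r in env.pinpoint(c,t)[:4]: print(t,np.round(r['score'],2),np.round(r['uv'],1),atz(c,r['uv'],z).round(0))
        
print(env.get_ee_rot(),env.tip_reach,env.get_time_s())
E
```

```text
pics
scene {'fov_y': 55.517, 'cx': 252.913, 'cy': 190.309, 'cam_to_world': [[0.505, -0.61, 0.611, 922.246], [0.863, 0.344, -0.37, -314.997], [0.016, 0.714, 0.7, 646.698], [0.0, 0.0, 0.0, 1.0]]}
case 0.91 [263.3 268.3] [569. -71.   0.]
pull_left 0.88 [329.2 197.4] [558.  86. 122.]
pull_right 0.75 [186.1 268.4] [ 571. -230.  122.]
tray 0.87 [190.6 204.2] [ 326. -129.    0.]
tray 0.81 [309.3 147.1] [284. 259.   0.]
tray 0.5 [188.5 267.5] [ 490. -205.    0.]
side {'fov_y': 56.829, 'cx': 253.768, 'cy': 193.327, 'cam_to_world': [[0.792, 0.295, -0.534, 40.461], [-0.61, 0.42, -0.672, -511.503], [0.026, 0.858, 0.512, 478.754], [0.0, 0.0, 0.0, 1.0]]}
case 0.62 [310.7 224.1] [563. -69.  -0.]
pull_left 0.71 [265.5 153.2] [552.  91. 122.]
pull_right 0.66 [382.8 211.6] [ 567. -232.  122.]
tray 0.63 [238. 279.] [ 325. -114.    0.]
tray 0.6 [207.  174.9] [493. 275.   0.]
tray 0.56 [133.  199.4] [272. 268.   0.]
[[-9.50898627e-01 -2.33686723e-05  3.09502504e-01]
 [-3.09502504e-01 -6.03386302e-06 -9.50898628e-01]
 [ 2.40887341e-05 -1.00000000e+00 -1.49507053e-06]] 25.0 0.6
```

View pics/scene.png

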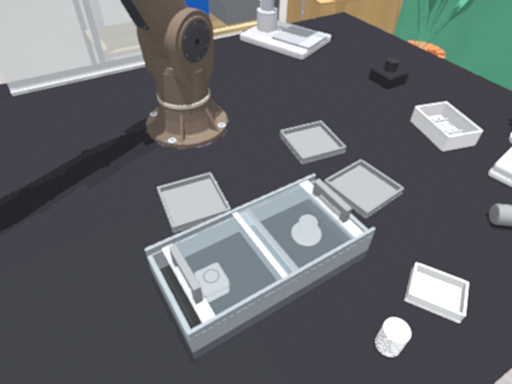

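View pics/side.png

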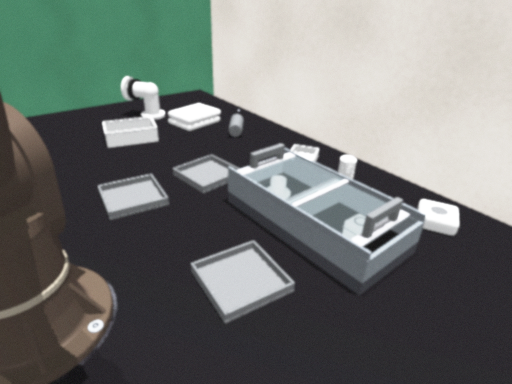

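Trays in the scene picture: (191,204), (309,147) and (363,187). In the world they lie about 347, 383 and 565 mm from the base. The third is the farthest and is also left of the case, so it fits. The housing (round mark) is at scene (211,280), under the right panel. Next I'll look at both from closer with the wrist camera.

```bash
cat >> h.py <<'E'
def R(yaw,s=-1):  # tool y down, jaws along s * (y axis turned by yaw)
    z=s*np.array([-np.sin(yaw),np.cos(yaw),0]); y=np.array([0,0,-1.]); return np.column_stack([np.cross(y,z),y,z])
def look(n,things):
    P=env.camera_params('wrist'); im=env.snapshot('wrist'); save(im,n)
    np.save(f'pics/{n}.npy',P,allow_pickle=True)
    for t,z in things:
        for r in env.pinpoint('wrist',t)[:3]: print(n,t,np.round(r['score'],2),np.round(r['uv'],1),atz('wrist',r['uv'],z,P).round(1))
    return im,P
E
python3 - <<'E'
from h import *
T=(('housing_center',51),('case',0),('pull_left',122),('pull_right',122),('tray',0))
r=R(.04)
for p in([540,-180,330],[500,0,380],[470,200,330]):
    try: env.movep(p,r)
    except env.IKError as e: print(p,e); continue
    im,P=look(f'w{p[1]}',T)
    print(np.round(P['cam_to_world'],2)[:3].tolist(),P['fov_y'],P['cx'],P['cy'])
print(env.get_time_s())
a=cv2.imread('pics/w-180.png') ;b=cv2.imread('pics/w200.png')
cv2.imwrite('pics/wcat.png',cv2.resize(np.hstack([a,b]),(800,300)))
E
```

```text
w-180 case 0.71 [195.5 137.6] [563.6 -75.4   0. ]
w-180 pull_left 0.83 [ 44.6 145.3] [560.7  94.5 122. ]
w-180 pull_right 0.69 [294.9 144.7] [ 573.7 -231.1  122. ]
w-180 tray 0.97 [228.2 256.9] [ 329.5 -133.6    0. ]
w-180 tray 0.72 [  5.2 168.6] [495.6 268.7   0. ]
[[0.04, 0.95, 0.31, 619.2], [-1.0, 0.04, 0.01, -178.88], [0.0, -0.31, 0.95, 473.7]] 71.1590861571432 256.3219971444574 192.64665274567145
w0 case 0.65 [296.8 115.2] [567.2 -75.2   0. ]
w0 pull_left 0.97 [189.3 118.6] [559.4  97.5 122. ]
w0 pull_right 0.65 [416.4 120. ] [ 570.2 -230.9  122. ]
w0 tray 0.98 [116. 149.] [490.4 271.3   0. ]
w0 tray 0.85 [311.1 234.2] [ 322.3 -127.     0. ]
w0 tray 0.62 [126.2 248.7] [271.6 275.3   0. ]
[[0.04, 0.95, 0.31, 579.6], [-1.0, 0.04, 0.01, 1.81], [0.0, -0.31, 0.95, 523.94]] 71.1590861571432 256.3219971444574 192.64665274567145
w200 case 0.8 [420.4  98.1] [574.2 -72.1   0. ]
w200 pull_left 0.92 [343.  104.9] [556.4  93.  122. ]
w200 tray 0.87 [217.5 138.8] [494.3 266.4   0. ]
w200 tray 0.84 [212.  250.7] [273.6 278.6   0. ]
w200 tray 0.7 [419.6 232.1] [ 329.8 -125.9    0. ]
[[0.04, 0.95, 0.3, 550.17], [-1.0, 0.04, 0.01, 201.27], [0.0, -0.31, 0.95, 474.08]] 71.1590861571432 256.3219971444574 192.64665274567145
5.1083
```

View pics/wcat.png

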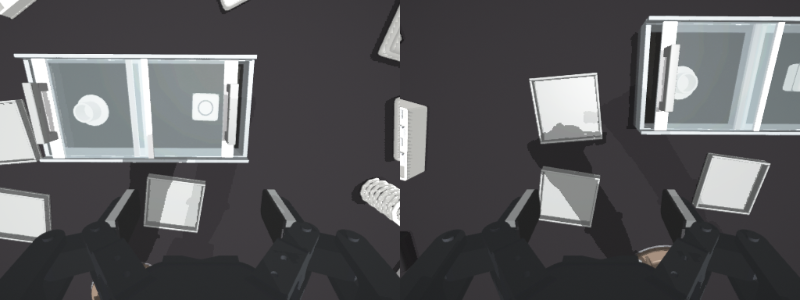

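```bash
python3 - <<'E'
from h import *
P=np.load('pics/w-180.npy',allow_pickle=True).item()
print('housing',atz('wrist',(262,137),72,P))
T=(('housing_center',51),('case',0),('pull_right',122))
env.movep([610,-190,280],R(.035))
im,P=look('close',T)
print(env.get_time_s())
save(cv2.resize(im,(800,600)),'close_big')
E
```

```text
housing [ 576.62520765 -189.12937592   72.        ]
close case 0.57 [187.8 183.6] [565.6 -77.4   0. ]
close pull_right 0.64 [291.7 211.8] [ 570.4 -232.8  122. ]
close pull_right 0.5 [187.7 182.5] [ 602.6 -108.5  122. ]
6.85
```

View pics/close_big.png

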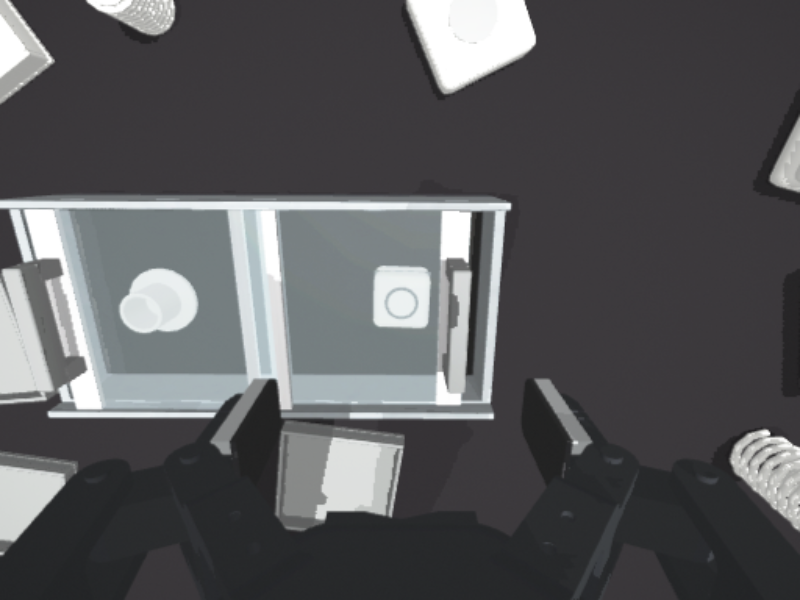

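The picture shows the right pull's bar at big px (460,325), the housing's ring at (402,302), and the rail corners at (510,205) and (494,413). The housing is in the right compartment.

```bash
python3 - <<'E'
from h import *
P=np.load('pics/close.npy',allow_pickle=True).item()
for n,uv,z in(('ring',(402,302),72),('barfar',(460,263),132),('barnear',(456,391),132),('rail FR',(510,203),98),('rail NR',(494,417),98),('rail NL',(48,414),98),('H top L',(375,295),72),('H top R',(430,297),72),('railFL',(0,200),98)):
    print(n,atz('wrist',np.array(uv)*.64,z,P).round(1))
P2=np.load('pics/w-180.npy',allow_pickle=True).item()
for uv in((20,55),(256,55),(248,161),(28,161)): print(atz('wrist',np.array(uv)*1.28,98,P2).round(1))
for c in(.5,.8,1): 
  pass
r=R(.035)
for p in([570,-231,300],[570,-231,116],[575,-110,116]):
  for s in(-1,1): print(p,s,np.round(env.ik(p,R(.035,s)),2))
for s in (-1,1):
  for y in (.035+1.571,): print(np.round(env.ik([576,-190,60],R(y,s)),2), np.round(env.ik([493,270,60],R(y,s)),2))
E
```

```text
ring [ 576.3 -191.1   72. ]
barfar [ 626.3 -230.3  132. ]
barnear [ 523.8 -235.4  132. ]
rail FR [ 666.8 -269.7   98. ]
rail NR [ 479.5 -277.2   98. ]
rail NL [467.7 121.9  98. ]
H top L [ 581.9 -167.1   72. ]
H top R [ 581.8 -215.5   72. ]
railFL [654.7 117.4  98. ]
[652.  118.1  98. ]
[ 666.6 -268.9   98. ]
[ 480.9 -275.8   98. ]
[465.2 144.6  98. ]
[570, -231, 300] -1 [ 0.45  0.39 -0.22  1.48  0.09  1.29 -1.31]
[570, -231, 300] 1 [ 0.94  0.58 -1.06  1.43  0.51  1.42  1.48]
[570, -231, 116] -1 [ 0.44  0.54 -0.21  1.71  0.14  0.9  -1.36]
[570, -231, 116] 1 [ 0.91  0.74 -0.97  1.67  0.67  1.1   1.34]
[575, -110, 116] -1 [ 0.27  0.5  -0.24  1.79  0.15  0.87 -1.58]
[575, -110, 116] 1 [ 0.74  0.7  -1.    1.75  0.67  1.07  1.12]
[ 0.58  0.65 -0.51  1.76  0.41  0.84 -0.09] [-0.13  0.63 -0.67  1.86  0.52  0.83 -1.03]
[-0.27  0.7   0.77  1.84 -0.63  0.86 -2.3 ] [ 0.1   0.8  -1.07  1.85  0.83  1.02  1.85]
```

```bash
cat >> h.py <<'E'
YAW=.036; C=np.array([566.,-73.6])
def W(x,y,z): c,s=np.cos(YAW),np.sin(YAW); return [C[0]+c*x-s*y,C[1]+s*x+c*y,z]
def inv(p): c,s=np.cos(YAW),np.sin(YAW); d=np.array(p[:2])-C; return np.array([c*d[0]+s*d[1],-s*d[0]+c*d[1]])
E
python3 - <<'E'
from h import *
r=R(YAW)
print('bar in case',inv([575,-233]),'ring',inv([576.3,-191]))
env.gripper_to(60,25)
env.movep(W(3,-159.5,190),r)
env.move_straight(W(3,-159.5,128),velocity=120); print(env.get_force().round(1) if hasattr(env.get_force(),'round') else env.get_force())
env.gripper_to(0,25); print('w',env.get_grip_width(),env.get_force())
env.move_straight(W(3,-100,128),velocity=70); print('w',env.get_grip_width(),env.get_force())
env.move_straight(W(3,-38,128),velocity=70); print('w',env.get_grip_width(),env.get_force(),inv(env.get_tool_pos()))
env.gripper_to(45)
env.move_straight(W(3,-38,200),velocity=200)
env.movep(W(40,-115,260),R(YAW+np.pi/2))
im,P=look('open',(('housing_center',51),('case',0),('pull_right',122),('pull_left',122)))
save(cv2.resize(im,(800,600)),'open_big'); print(env.get_time_s())
im=env.snapshot('scene'); save(im,'scene2')
E
```

```text
bar in case [   3.25700804 -159.62064998] ring [   6.06783916 -117.69465293]
[0.7 0.3 0.5]
w 12.618673956373403 [-0.29647048  0.46976917  6.12775626]
w 12.757551750611217 [-1.03973479  1.21170427  6.92169389]
w 12.660423002319698 [-0.5528649   1.12274616  6.52562706] [  3.58485251 -37.18445074]
open housing_center 0.69 [227.5 165.8] [ 572.3 -185.9   51. ]
open case 0.84 [231.  77.] [571.8 -71.5   0. ]
open pull_right 0.58 [213.9 108.6] [ 565.9 -112.6  122. ]
13.475
```

View pics/open_big.png

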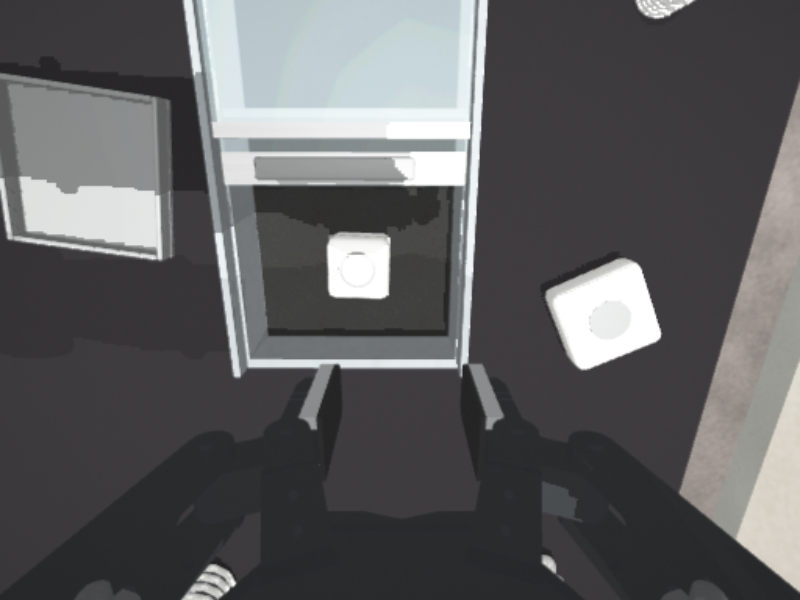

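View pics/scene2.png

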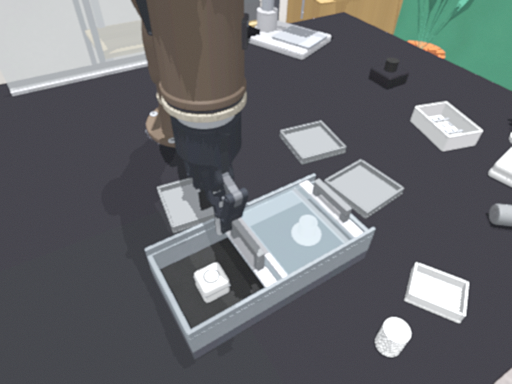

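```bash
python3 - <<'E'
from h import *
P=np.load('pics/open.npy',allow_pickle=True).item()
for n,uv,z in(('ring',(357.5,270),72),('nearL',(328,297),72),('nearR',(388,298),72),('farR',(390,237),72),('farL',(328,236),72),('bar',(335,166),132),('panelouteredge',(345,185),85),('left panel edge',(345,138),94)):
    w=atz('wrist',np.array(uv)*.64,z,P); print(n,w.round(1),inv(w).round(1))
P=np.load('pics/w200.npy',allow_pickle=True).item()
a=cv2.imread('pics/w200.png')[60:220,130:300]
cv2.imwrite('pics/traycrop.png',cv2.resize(a,(680,640))[:600])
# tray corners, top outer edge z=22
hsv=a.max(2)
E
```

```text
ring [ 576.2 -190.3   72. ] [   5.9 -117. ]
nearL [ 551.8 -214.    72. ] [ -19.2 -139.8]
nearR [ 601.5 -213.2   72. ] [  30.4 -140.8]
farR [ 601.8 -162.6   72. ] [ 32.5 -90.2]
farL [ 552.8 -163.5   72. ] [-16.5 -89.4]
bar [ 567.9 -110.3  132. ] [  0.6 -36.8]
panelouteredge [ 568.1 -123.5   85. ] [  0.3 -50. ]
left panel edge [569.4 -91.9  94. ] [  2.7 -18.4]
```

View pics/traycrop.png

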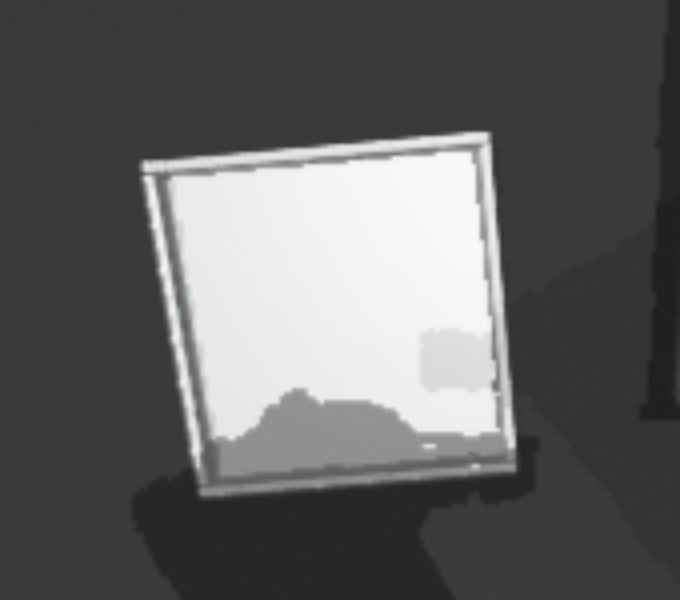

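```bash
python3 - <<'E'
from h import *
P=np.load('pics/w200.npy',allow_pickle=True).item()
q=np.array([atz('wrist',uv,22,P) for uv in((165.75,100),(252.5,93),(259.25,178),(180,183.75))])
print(q.round(1).tolist(),q.mean(0),[np.linalg.norm(q[i]-q[i-1]).round(1) for i in range(4)])
r=R(np.pi/2+.01)
env.gripper_to(74,35)
h=[576.4,-189.2]
env.movep(h+[160],r)
env.move_straight(h+[63],velocity=100); print(env.get_force())
env.gripper_to(0,35); print('w',env.get_grip_width(),env.get_force(),env.get_tool_pos())
env.move_straight(h+[75],velocity=50); print('w',env.get_grip_width(),env.get_force())
env.move_straight(h+[240],velocity=150); print('w',env.get_grip_width(),env.get_force(),env.get_time_s())
env.movep([530,240,240],r)
look('t2',(('tray',0),))
a=cv2.imread('pics/t2.png'); cv2.imwrite('pics/t2b.png',cv2.resize(a,(800,600)))
print(env.get_time_s(),env.get_grip_width())
E
```

```text
[[554.7, 345.3, 22.0], [570.5, 207.6, 22.0], [432.3, 191.2, 22.0], [416.7, 329.3, 22.0]] [493.55948125 268.37042483  22.        ] [np.float64(139.0), np.float64(138.6), np.float64(139.1), np.float64(139.0)]
[ 0.90403712 -0.91115054 -0.23037423]
w 48.160867825029435 [-1.73365252  1.18104264  6.09614354] [ 576.75294568 -189.30508496   63.94433849]
w 48.70067766378379 [ 0.39347993  0.2727232  -1.27121764]
w 48.28749892551223 [-0.31704014  0.41127973 -0.67259106] 17.525
t2 tray 0.84 [229.3 138.9] [493.9 271.8   0. ]
t2 tray 0.76 [ 73.7 136. ] [275.3 274.3   0. ]
t2 tray 0.64 [147.8 352.2] [ 333.1 -120.5   -0. ]
19.2167 48.2845105098885
```

View pics/t2b.png

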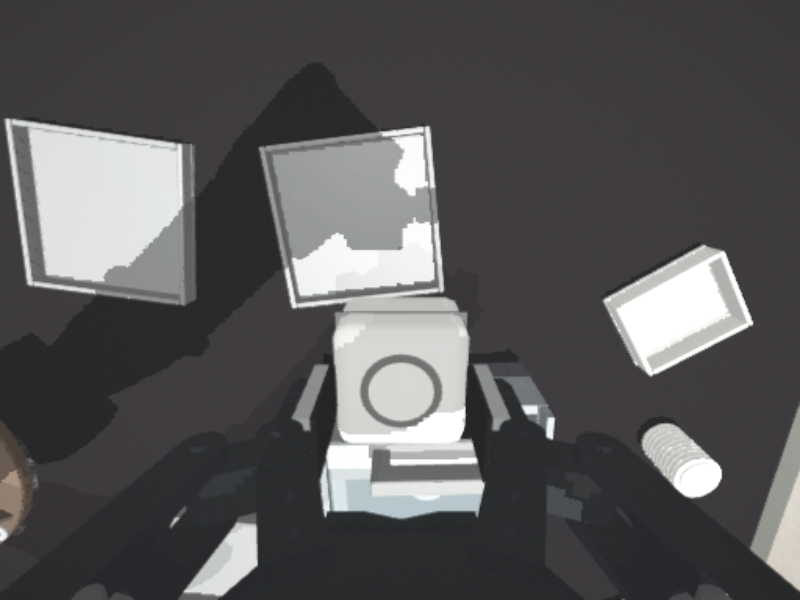

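The housing is held level, with its ring at (400,390). The tray at (350,215) measures 139 mm square with its centre at (493.5,269), and two views agree. This is the far tray left of the case, with the look-alike at (100,210). Now I'll lower it slowly until it makes contact.

```bash
python3 - <<'E'
from h import *
r=R(np.pi/2+.117)
t=[493.6,269.0]
env.movep(t+[130],r)
env.move_straight(t+[44],velocity=90); env.wait(.2)
f0=np.array(env.get_force()); print(f0,env.get_tool_pos())
z=44
while z>36.5:
    z-=.7; env.move_straight(t+[z],velocity=15); env.wait(.05)
    f=np.array(env.get_force())-f0
    if f[2]>2: break
print('contact',z,f,env.get_tool_pos(),env.get_time_s())
env.gripper_to(64); env.wait(.2); print(env.get_grip_width(),np.array(env.get_force())-f0)
env.move_straight(t+[110],velocity=100)
env.movep([490,230,240],r); 
look('f',(('tray',0),('housing_center',26)))
for c in('scene','side'): 
    save(env.snapshot(c),c+'3')
    print(env.pinpoint(c,'pull_left')[:1])
a=[cv2.imread(f'pics/{n}.png') for n in('f','side3')]
cv2.imwrite('pics/fin.png',cv2.resize(np.hstack(a),(800,300)))
a=[cv2.imread(f'pics/{n}.png')[150:260,270:400] for n in('scene','scene3')]
cv2.imwrite('pics/cmp.png',cv2.resize(np.hstack(a),(780,330)))
print(env.get_time_s())
E
```

```text
[ 0.52413235 -0.15850215 -0.38670821] [493.89829939 269.12286419  44.50048542]
contact 38.39999999999998 [-1.76089396 -2.13829409  7.60942576] [493.59755553 269.04377291  38.92790262] 23.475
64.0848751631484 [-0.03827295 -0.306378    0.27737437]
f tray 0.86 [147.3 338.7] [ 331.7 -116.5    0. ]
f tray 0.71 [260.3 135.7] [492.6 268.2   0. ]
f housing_center 0.92 [259.5 139.6] [491.4 265.7  26. ]
[]
[{'uv': [266.7, 152.6], 'score': 0.73}]
25.7917
```

View pics/fin.png

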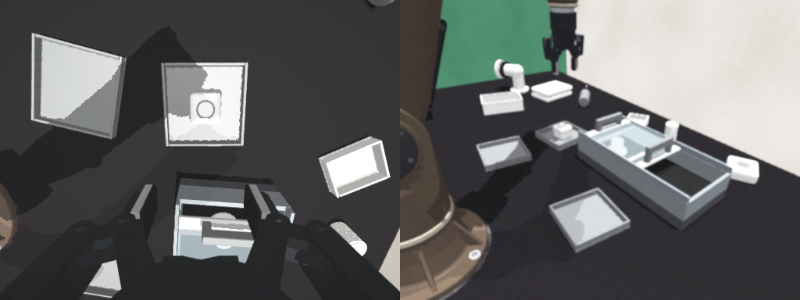

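View pics/cmp.png

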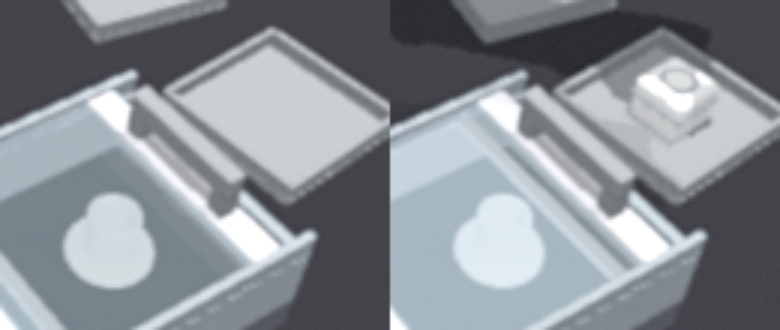

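The housing stands upright in the middle of the tray (wrist view (205,108)). The left pull shows no movement between the before and after crops, and the gripper is clear of everything, so I'm handing in.

```bash
python3 -c "
from h import *
env.close_job()"
```

```text
the job is handed in; nothing more can be done
```

The housing is out of the case and stands upright in the middle of the grey tray left of the case. That is the tray farthest from the robot, at about (493, 269) mm. I handed the job in at about 26 s of the 54 s allowed.

- **Panel:** I pinched the right panel's pull and slid it about 122 mm, to roughly 37 mm from the case's middle. It stays open.
- **Housing:** I gripped it across x (finger opening 48 mm), lifted it out and lowered it slowly until it touched the tray floor, with a contact force of about 8 N. I then released it and backed off.
- **Last checks:** The final pictures show the housing about 3 mm from the tray's centre. The left panel's pull looks unmoved between the before and after crops, and in the side camera it shifted by only about 1 pixel.
- **What disagreed:** The network did not find the left pull in the last scene picture, so there I relied on comparing the crops. Earlier estimates of how far the left panel stood open at the start also differed by about 7 mm, which did not affect the job.

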